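# Line up the counter stamps by size

### The job

Tidy the permit counter's hand stamps: stand all four upright in a row on the board, one centred on each white mark, in order of size, with the largest next to the red ink pad and the smallest at the other end. Do not push or knock over the mug.

Things in the scene. Friction and masses are not known exactly. Their poses are not given: they have to be found in the camera images.
- stamp1: the smallest of four loose hand stamps, standing upright: a square light-wood block 28 x 28 mm with a red rubber face below (together 18 mm high), and on it a round black upright handle of 24 mm diameter; 55 mm high overall, 55 g give or take a third. Origin: centre of its underside; z along the handle, up when it stands. Only the handle, above 18 mm, is to be gripped.
- stamp2: the second smallest of four loose hand stamps, standing upright: a square light-wood block 38 x 38 mm with a red rubber face below (together 18 mm high), and on it a round black upright handle of 24 mm diameter; 70 mm high overall, 80 g give or take a third. Origin: centre of its underside; z along the handle, up when it stands. Only the handle, above 18 mm, is to be gripped.
- stamp3: the second largest of four loose hand stamps, standing upright: a square light-wood block 48 x 48 mm with a red rubber face below (together 18 mm high), and on it a round black upright handle of 24 mm diameter; 85 mm high overall, 105 g give or take a third. Origin: centre of its underside; z along the handle, up when it stands. Only the handle, above 18 mm, is to be gripped.
- stamp4: the largest of four loose hand stamps, standing upright: a square light-wood block 58 x 58 mm with a red rubber face below (together 18 mm high), and on it a round black upright handle of 24 mm diameter; 100 mm high overall, 130 g give or take a third. Origin: centre of its underside; z along the handle, up when it stands. Only the handle, above 18 mm, is to be gripped.
- mark1: one of the four equal round white marks (62 mm across) in a straight row, 80 mm apart, numbered along the row, on the fixed dark wooden board (90 x 330 x 6 mm; the row runs roughly across in front of the robot, and its middle is the board's middle). Origin: centre of the underside of the mark, 6 mm above the table; its top, where a stamp stands, is 8 mm above the table.
- mark2: one of the four equal round white marks (62 mm across) in a straight row, 80 mm apart, numbered along the row, on the fixed dark wooden board (90 x 330 x 6 mm; the row runs roughly across in front of the robot, and its middle is the board's middle). Origin: centre of the underside of the mark, 6 mm above the table; its top, where a stamp stands, is 8 mm above the table.
- mark3: one of the four equal round white marks (62 mm across) in a straight row, 80 mm apart, numbered along the row, on the fixed dark wooden board (90 x 330 x 6 mm; the row runs roughly across in front of the robot, and its middle is the board's middle). Origin: centre of the underside of the mark, 6 mm above the table; its top, where a stamp stands, is 8 mm above the table.
- mark4: one of the four equal round white marks (62 mm across) in a straight row, 80 mm apart, numbered along the row, on the fixed dark wooden board (90 x 330 x 6 mm; the row runs roughly across in front of the robot, and its middle is the board's middle). Origin: centre of the underside of the mark, 6 mm above the table; its top, where a stamp stands, is 8 mm above the table.
- pad_red: fixed red ink pad in a black tray, 90 x 66 x 15 mm, just beyond one end of the row of marks (a blue pad alike lies beyond the other end; which is at which end changes). Its middle is 95 mm from the nearest mark's middle. Origin: centre of its underside, on the table.
- mug: loose blue mug, empty, 80 mm high, 76 mm across, 300 g, standing among the stamps with its handle towards the robot. Origin: centre of its underside.
There are look-alikes about, which are no part of the job. Leave any blue or turquoise look-alike of the stamp2 alone.

How it is judged:
By the outcome, as a careful person would: the job done as asked, in the order asked, and still so for the second after the job is handed in, with the robot touching nothing.
It also fails if it takes over 102 s, if anything falls off the work surface, if the arm or the gripper's body presses on something with over 40 N, if the wrist force passes 120 N, or if a joint passes its speed limit or range.

### The arm

A 7-joint arm with a two-finger parallel gripper is mounted at the origin on the work surface. World frame = base frame: x ahead of the robot, y to its left, z up, the work surface at z = 0. Lengths are in mm, angles in rad, forces in N, time in s.
With the tool pointing down it reaches from about 400 to 850 mm from the base axis. Payload 4.5 kg.
Tool frame: the origin (TCP) lies at the very end of the fingers, on their centre line; the grasp point (between the pads) lies bot.grip_point_offset behind it (bot.grip_point_offset is the distance from the TCP to the grasp point, in mm); z points along the fingers, y is the line along which they close (so a half turn about z gives the same grasp; the last joint's range is limited). The gripper opens to 88 mm and grips with 3 to 60 N. Pads are 18 mm wide; open, the fingers measure 123 mm over their backs; the gripper's body (75 mm by 187 mm) begins 45 mm behind the grasp point.
Start: joints at [-1.254, 0.689, -0.195, 1.565, 0.157, 0.902, -0.215], TCP at [174.383, 600.203, 238.743] pointing down, gripper open.
Joint ranges: [-3.01, 3.01], [-0.46, 2.08], [-1.47, 1.51], [0.13, 2.56], [-1, 4.14], [0.04, 2.09], [-2.66, 2.66]. Speed limits (rad/s): [2.57, 2.57, 3.14, 3.14, 3.14, 3.14, 3.14].

### API

Orientations are given as a rotation vector (axis times angle).
In Python, from rig import bot gives the robot as it stands.
- The arm moves only by the tool move_arm, never from a script. Its argument "moves" is a list of rows, each a list of 3 entries, a list of its own where there are three numbers: the opening, from 0 (shut) to 1 (fully open), then the shift along the world's x, y, z in parts of the range, where 1.0 means 0.4 m, then the turn, a rotation vector about the world's x, y, z in a scale on which 1.0 is pi/2 rad. In form: [[gripper, [tx, ty, tz], [ax, ay, az]], ...]. A call has 1 to 20 rows; each row is the pose to reach, as a shift and turn from the pose commanded when the call began; what a row does not reach only later rows make up. A row lasts 1/8 s, in which the tool goes at most 62.5 mm and 10.7 degrees, less where a joint would pass 70% of its speed; a pose out of reach is approached as far as the arm can. Shift and turn numbers lie between -1 and 1, and a call with a number outside is refused. A call with a gripper value outside its range is refused whole. The fingers move at their own pace and stop on an object; "squeeze" is the grip in N (left out, the last holds). Time passes only in rows, so rows that repeat a pose let the fingers close. It gives the time, the measured TCP pose, the force, the opening and the grip force at its end, in the units of the state.
- bot.observe(): the state, without advancing time (a new reading comes with each control period).
- bot.get_image(name): name is "scene" or "top"; returns a dict with "color" (384x512x3 uint8, red, green, blue), "fovy" (degrees; the focal length in pixels is half the picture's height over the tangent of half this angle, whatever the lens; pixels are square), "cx", "cy" (the principal point, pixels), "dist_coeffs" ([k1, k2, p1, p2, k3] as OpenCV has them; the pictures are not rectified), "view" (4x4, takes a point from world to camera coordinates). Camera axes: x right, y down, z forward; pixel columns grow to the right and rows downward; lengths in mm; the calibration is good to about 2 mm. A picture is of the moment at which its call begins. There is no depth.
- bot.job_done(): hands the job in; it is judged then, once.
Trained networks look in a picture, given as the dict that the camera call returned (one of the last four; its "shot" number tells which), for a name from the list of things; names that differ only in an ending like _2 or _b are one class to them, and where a whole thing is asked for, a point or a joint stands for the part that bears it (a point fixed in the world has none). Each returns a list of dicts, best first, with "confidence" (0 to 1); they miss things now and then, are a little off and sometimes report something else, mostly with a low value. They report only what shows in the picture. A call takes as long as a camera call. They do not tell look-alikes from the thing itself.
- bot.cut_out(picture, thing): "region" (384x512 bool, what is visible of it) and "box" ([left, top, right, bottom] in pixels, round what is visible of it).
The state is a dict: "time": time; "q": joint angles; "joint_velocities": joint speeds; "joint_torque": joint torques, N m; "position": TCP position; "tcp_rot": TCP orientation; "contact_force": force on the tool from outside, world axes, zero at the start; "ft_torque": the same for the moment, N m; "opening": finger opening in mm; "gripper_force": force on a finger pad.
Only numpy, scipy, OpenCV 4.12 (cv2) and the standard library are available. Lean on these libraries where they do the work, as an engineer would, in place of code of your own. Each camera call takes 0.05 s, during which the arm holds its last target. There are 200 camera calls.

## Working session

There is one attempt and no reset: what is moved stays moved. The work goes in short steps, Python scripts to look and compute and a tool call to move; the robot and the scene stay as the last step left them, time stands still between calls to the robot, and variables do not carry over. Pictures are saved under pics/ and viewed, at most 14 in all, crops included, and the job is handed in when it is done.

Besides the shell and the picture viewer there is one more tool, called after "Emit:" in YAML: its name, and indented under it one key for each argument. move_arm: Moves the arm, as the interface text tells. Its arguments: {"type":"object","properties":{"moves":{"type":"array"},"squeeze":{"type":"number"}},"required":["moves"]}

```bash
mkdir -p pics; cat > h.py <<'E'
import numpy as np, cv2
from rig import bot
def K(p):
    h=p["color"].shape[0]; f=h/2/np.tan(np.radians(p["fovy"])/2)
    return np.array([[f,0,p["cx"]],[0,f,p["cy"]],[0,0,1.]]),np.array(p["dist_coeffs"],float)
def ray(p,uv):
    k,d=K(p); n=cv2.undistortPoints(np.array(uv,float).reshape(-1,1,2),k,d).reshape(-1,2)
    V=np.array(p["view"]); R=V[:3,:3]; c=-R.T@V[:3,3]
    return c,np.c_[n,np.ones(len(n))]@R
def at_z(p,uv,z):
    c,r=ray(p,uv); return c+r*((z-c[2])/r[:,2])[:,None]
def proj(p,X):
    k,d=K(p); V=np.array(p["view"]); return cv2.projectPoints(np.array(X,float).reshape(-1,1,3),cv2.Rodrigues(V[:3,:3])[0],V[:3,3],k,d)[0].reshape(-1,2)
def save(p,n): cv2.imwrite(f"pics/{n}.png",p["color"][:,:,::-1])
E
python3 - <<'E'
from h import *
for n in("scene","top"):
    p=bot.get_image(n); save(p,n+"0")
    V=np.array(p["view"]); print(n,-V[:3,:3].T@V[:3,3],p["fovy"])
    for t in["stamp1","stamp2","stamp3","stamp4","mark1","pad_red","mug"]:
        for r in bot.cut_out(p,t): 
            m=r["region"];ys,xs=np.nonzero(m); print(t,round(r["confidence"],2),np.round(r["box"]),xs.mean().round(1),ys.mean().round(1),len(xs))
s=bot.observe();print(s["position"],s["tcp_rot"],s["opening"],bot.grip_point_offset,s["time"])
E
```

```text
scene [1089.36513521 -183.56041289  639.51903586] 56.53936892872481
stamp1 0.97 [292. 160. 320. 196.] 305.6 179.3 498
stamp1 0.88 [152. 193. 169. 224.] 158.3 208.9 450
stamp1 0.8 [120. 148. 136. 174.] 124.6 162.8 327
stamp1 0.75 [344. 164. 360. 184.] 353.4 175.9 191
stamp1 0.73 [199. 171. 226. 213.] 211.1 195.8 719
stamp1 0.55 [115. 204. 138. 234.] 124.6 220.6 435
stamp2 0.97 [292. 160. 320. 196.] 305.6 179.3 498
stamp2 0.88 [152. 193. 169. 224.] 158.3 208.9 450
stamp2 0.8 [120. 148. 136. 174.] 124.6 162.8 327
stamp2 0.75 [344. 164. 360. 184.] 353.4 175.9 191
stamp2 0.73 [199. 171. 226. 213.] 211.1 195.8 719
stamp2 0.55 [115. 204. 138. 234.] 124.6 220.6 435
stamp3 0.97 [292. 160. 320. 196.] 305.6 179.3 498
stamp3 0.88 [152. 193. 169. 224.] 158.3 208.9 450
stamp3 0.8 [120. 148. 136. 174.] 124.6 162.8 327
stamp3 0.75 [344. 164. 360. 184.] 353.4 175.9 191
stamp3 0.73 [199. 171. 226. 213.] 211.1 195.8 719
stamp3 0.55 [115. 204. 138. 234.] 124.6 220.6 435
stamp4 0.97 [292. 160. 320. 196.] 305.6 179.3 498
stamp4 0.88 [152. 193. 169. 224.] 158.3 208.9 450
stamp4 0.8 [120. 148. 136. 174.] 12
[... 1644 characters left out ...]
150. 194.] 138.8 187.4 175
stamp4 0.76 [182. 181. 204. 207.] 191.9 193.5 390
stamp4 0.72 [331. 180. 354. 196.] 343.1 187.8 283
stamp4 0.62 [352. 214. 371. 234.] 360.1 223.5 275
stamp4 0.52 [368. 261. 393. 282.] 378.6 269.6 333
stamp4 0.51 [364. 173. 387. 192.] 373.4 182.1 323
mark1 0.93 [163. 111. 188. 134.] 174.4 121.1 459
mark1 0.88 [222. 117. 248. 138.] 235.8 126.4 425
mark1 0.81 [254. 117. 279. 138.] 267.2 129.1 453
mark1 0.65 [194. 115. 220. 136.] 204.7 123.6 385
pad_red 0.66 [125. 100. 153. 135.] 138.3 118.3 814
mug 0.85 [219. 164. 254. 216.] 236.2 183.6 1117
[174.40836501 600.20360989 238.75727192] [4.42691726e-01 3.11018926e+00 1.70011903e-04] 88.17866942040907 18.700000000000003 0.8
```

```bash
ls pics
```

```text
scene0.png
top0.png
```

View images.

```bash
python3 -c "
import cv2
a=cv2.imread('pics/scene0.png');b=cv2.imread('pics/top0.png')
cv2.imwrite('pics/s1.png',cv2.resize(a[130:280,90:440],None,fx=2.28,fy=2.28,interpolation=2))
cv2.imwrite('pics/t1.png',cv2.resize(b[90:300,110:410],None,fx=2.6,fy=2.6,interpolation=2))"
```

```text
(no output)
```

View pics/s1.png

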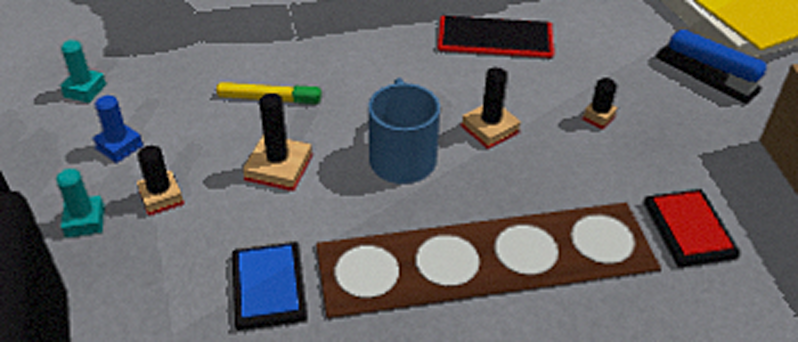

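View pics/t1.png

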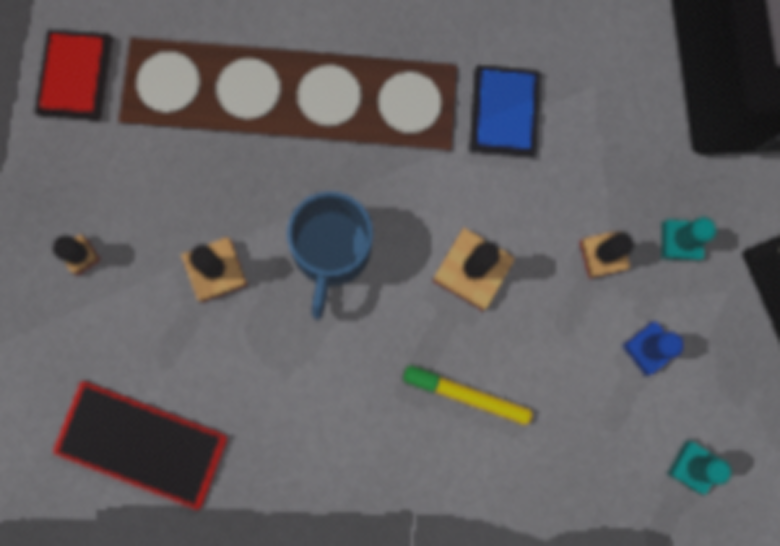

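```bash
cat > m.py <<'E'
from h import *
from scipy.optimize import minimize
import sys
a=np.linspace(0,2*np.pi,24)
def comp(m):
    n,l,s,c=cv2.connectedComponentsWithStats(m.astype(np.uint8)); return s[1:],c[1:],l
def mask(p):
    c=p["color"].astype(int); mx=c.max(2); mn=c.min(2)
    return (mx<42)|((c[...,0]-c[...,2]>30))
def sil(p,x,y,z0,yaw,w,H,S=4):
    t=yaw+np.pi/4+np.arange(4)*np.pi/2; r=w/np.sqrt(2)
    b=[[x+r*np.cos(q),y+r*np.sin(q),z] for q in t for z in(z0,z0+18)]
    cy=[[x+12*np.cos(q),y+12*np.sin(q),z] for q in a for z in(z0+18,z0+H)]
    im=np.zeros((384*S,512*S),np.uint8)
    for P in(b,cy):
        u=(proj(p,P)+.5)*S-.5
        cv2.fillConvexPoly(im,cv2.convexHull(u.round().astype(np.int32)),255)
    return im
def fit(ps,ms,g,w,H,z0=0,free=True,hmask=False):
    wins=[]
    for p in ps:
        u=proj(p,[[g[0],g[1],z0+H/2]])[0]; wins.append((int(u[0])-35,int(u[1])-35))
    def cost(v):
        e=0
        for p,m,(i,j) in zip(ps,ms,wins):
            s=cv2.resize(sil(p,v[0],v[1],z0,v[2],w,v[3] if free else H),(512,384),interpolation=cv2.INTER_AREA)/255.
            e+=np.abs(s-m)[j:j+70,i:i+70].sum()
        return e
    best=None
    for y in(0,.4,.8,1.2):
        x0=[g[0],g[1],y]+([H] if free else [])
        n=len(x0); sim=np.array([x0]*(n+1)); st=[8,8,.3,8]
        for k in range(n): sim[k+1,k]+=st[k]
        r=minimize(cost,x0,method="Nelder-Mead",options=dict(initial_simplex=sim,maxiter=150,xatol=.1,fatol=.3))
        if best is None or r.fun<best.fun: best=r
    return best
def clean(p,m,g,H):
    # keep components near this thing
    s,c,l=comp(m); u=proj(p,[[g[0],g[1],z] for z in(3,9,H*.4,H*.6,H*.85)]).round().astype(int); k=set(l[v-1:v+2,x-1:x+2].ravel().tolist() for x,v in [] ) if 0 else set()
    for x,v in u: k|=set(l[v-2:v+3,x-2:x+3].ravel().tolist())
    k-={0}; return np.isin(l,list(k))
E
python3 - <<'E'
from m import *
ps=[bot.get_image("scene"),bot.get_image("top")]
M=[]
for p,q in zip(ps,([[321,239.6],[353.6,234.7],[285.7,243.9],[250.5,248.5]],[[174.4,121.1],[204.7,123.6],[235.8,126.4],[267.2,129.1]])):
    c=p["color"].astype(int); m=(c.min(2)>150)
    s,ce,l=comp(m); o=[]
    for u in q:
        k=np.argmin(np.hypot(*(ce-u).T)); o.append(at_z(p,[ce[k]],8)[0])
    o=np.array(sorted(o,key=lambda v:v[1])); M.append(o); print("marks",o.round(1).tolist(), np.linalg.norm(np.diff(o,axis=0),axis=1).round(1))
# triangulated mark heights
def tri(u1,u2):
    (c1,d1),(c2,d2)=[ray(p,[u]) for p,u in zip(ps,(u1,u2))]
    d1=d1[0];d2=d2[0]; t=np.linalg.lstsq(np.c_[d1,-d2],c2-c1,rcond=None)[0]; A=c1+t[0]*d1;B=c2+t[1]*d2; return (A+B)/2,np.linalg.norm(A-B)
for i in range(4):
    X,e=tri(proj(ps[0],[M[0][i]])[0],proj(ps[1],[M[1][i]])[0]); print("mark tri",X.round(1),e.round(1))
print("red",at_z(ps[0],[[392.8,230.1]],13).round(),at_z(ps[1],[[138.3,118.3]],13).round())
print("mug",at_z(ps[1],[[236.2,183.6]],60).round(), at_z(ps[0],[[266.9,187.9]],40).round())
for n,u,w,H in(("s1",(138.8,187.4),28,55),("s2",(343.1,187.8),38,70),("s3",(191.9,193.5),48,85),("s4",(291.5,194),58,100)):
    g=at_z(ps[1],[u],20)[0]
    ms=[clean(p,mask(p),g,H) for p in ps]
    r=fit(ps,ms,g,w,H); r2=fit(ps,ms,r.x,w,H,free=False)
    print(n,g.round(),r.x.round(2),round(r.fun,1),[int(m.sum()) for m in ms],"fixH",r2.x.round(2),round(r2.fun,1))
    # handle tops, per view separate
    for p,m in zip(ps,ms):
        r1=fit([p],[m],r2.x,w,H,free=False); print("   ",r1.x.round(1),round(r1.fun,1))
    for i,(p,m) in enumerate(zip(ps,ms)):
        s=sil(p,*r2.x[:2],0,r2.x[2],w,H,1); im=p["color"][:,:,::-1].copy(); 
        o=globals().setdefault(f"O{i}",im); cs,_=cv2.findContours(s,0,2); cv2.drawContours(o,cs,-1,(0,255,0),1)
cv2.imwrite("pics/fit.png",np.vstack([cv2.resize(O0[150:240,130:400],None,fx=2.9,fy=2.9,interpolation=0),cv2.resize(O1[160:225,120:390],None,fx=2.9,fy=2.9,interpolation=0)]))
E
```

```text
marks [[621.7, -70.6, 8.0], [630.0, 8.5, 8.0], [637.6, 87.9, 8.0], [645.8, 167.1, 8.0]] [79.6 79.8 79.6]
marks [[618.4, -69.1, 8.0], [626.3, 10.3, 8.0], [634.3, 89.8, 8.0], [641.9, 169.3, 8.0]] [79.8 79.9 79.9]
mark tri [619.4 -69.7   4.9] 0.8
mark tri [627.4  10.    4.3] 0.8
mark tri [635.3  89.8   4.7] 0.8
mark tri [643.2 169.7   4.2] 0.8
red [[662. 256.  13.]] [[650. 261.  13.]]
mug [[468.  10.  60.]] [[477.   9.  40.]]
s1 [469. 250.  20.] [470.85 250.14   0.69  47.37] 103.0 [206, 124] fixH [471.81 249.59   0.66] 128.0
    [474.2 247.6   0.7] 38.1
    [470.7 251.5   0.6] 78.2
s2 [ 461. -254.   20.] [ 4.6370e+02 -2.5537e+02  1.8000e-01  6.2450e+01] 93.7 [387, 239] fixH [ 4.6421e+02 -2.5519e+02  1.8000e-01] 118.2
    [ 4.659e+02 -2.553e+02  2.000e-01] 43.8
    [ 4.635e+02 -2.546e+02  2.000e-01] 66.4
s3 [452. 119.  20.] [4.5418e+02 1.2071e+02 3.6000e-01 7.8550e+01] 130.1 [470, 361] fixH [4.5483e+02 1.2050e+02 3.5000e-01] 148.6
    [4.568e+02 1.190e+02 4.000e-01] 55.7
    [454.4 121.6   1.9] 71.5
s4 [ 447. -124.   20.] [ 451.77 -126.82   -0.56  108.25] 293.9 [905, 526] fixH [ 451.31 -126.62    1.  ] 311.9
    [ 452.7 -126.9    1. ] 231.4
    [ 451.3 -126.3    1. ] 73.8
```

View pics/fit.png

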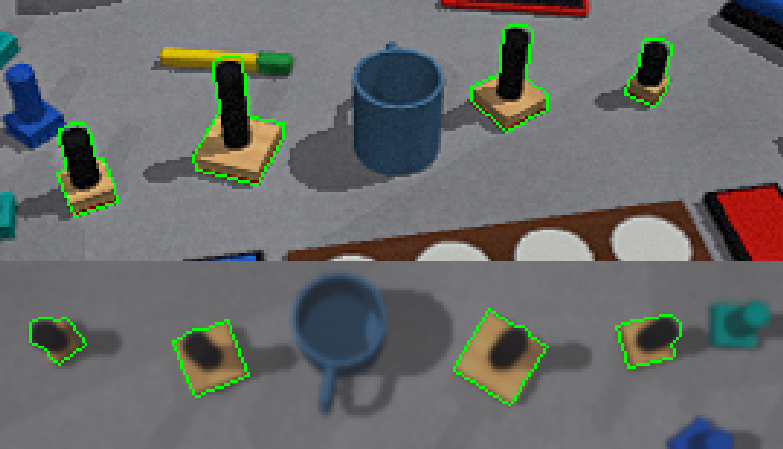

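Careful with the scale: shifts go in shares of 0.4 m and turns go in shares of pi/2 rad. That gives: -0.351 m / 0.4 = -0.8775, 0.297 m / 0.4 = 0.7425, -36 degrees / 90 = -0.4.

Emit:
move_arm:
  moves:
    - [1,[0.7425,-0.8775,-0.225],[0,0,-0.4]]
    - [1,[0.7425,-0.8775,-0.225],[0,0,-0.4]]
    - [1,[0.7425,-0.8775,-0.225],[0,0,-0.4]]
    - [1,[0.7425,-0.8775,-0.225],[0,0,-0.4]]
    - [1,[0.7425,-0.8775,-0.225],[0,0,-0.4]]
    - [1,[0.7425,-0.8775,-0.225],[0,0,-0.4]]
    - [1,[0.7425,-0.8775,-0.225],[0,0,-0.4]]
    - [1,[0.7425,-0.8775,-0.225],[0,0,-0.4]]
    - [1,[0.7425,-0.8775,-0.225],[0,0,-0.4]]
    - [1,[0.7425,-0.8775,-0.225],[0,0,-0.4]]
    - [1,[0.7425,-0.8775,-0.225],[0,0,-0.4]]
    - [1,[0.7425,-0.8775,-0.225],[0,0,-0.4]]
    - [1,[0.7425,-0.8775,-0.225],[0,0,-0.4]]
    - [1,[0.7425,-0.8775,-0.225],[0,0,-0.4]]
  squeeze: 15

```text
time: 2.65
position: [471.3, 249.4, 148.8]
tcp_rot: [1.382, 2.821, 0.0]
contact_force: [0.6, 0.3, 0.4]
opening: 88.2
gripper_force: 0.0
```

```bash
cat > st.py <<'E'
from h import *
from scipy.spatial.transform import Rotation as R
s=bot.observe(); r=R.from_rotvec(s["tcp_rot"]).as_matrix()
print(s["time"],s["position"].round(1) if hasattr(s["position"],'round') else s["position"],"zaxis",r[:,2].round(3),"closeang",np.degrees(np.arctan2(r[1,1],r[0,1])).round(1),"open",round(s["opening"],1),np.round(s["contact_force"],1),np.round(s["q"],2))
E
python3 st.py
```

```text
2.65 [471.3 249.4 148.8] zaxis [ 0.  0. -1.] closeang 37.8 open 88.2 [0.6 0.3 0.4] [-0.52  0.7  -0.09  1.93  0.12  0.51 -0.03]
```

Emit:
move_arm:
  moves:
    - [1,[0,0,-0.15],[0,0,0]]
    - [1,[0,0,-0.25],[0,0,0]]
    - [1,[0,0,-0.3125],[0,0,0]]
    - [1,[0,0,-0.3125],[0,0,0]]
    - [0,[0,0,-0.3125],[0,0,0]]
    - [0,[0,0,-0.3125],[0,0,0]]
    - [0,[0,0,-0.3125],[0,0,0]]
    - [0,[0,0,-0.3125],[0,0,0]]
    - [0,[0,0,-0.3125],[0,0,0]]
    - [0,[0,0,-0.3125],[0,0,0]]
    - [0,[0,0,-0.25],[0,0,0]]
    - [0,[0,0,-0.125],[0,0,0]]
    - [0,[0,0,0.05],[0,0,0]]
    - [0,[0,0,0.05],[0,0,0]]

```text
time: 4.4
position: [473.5, 250.4, 172.5]
tcp_rot: [1.381, 2.817, 0.01]
contact_force: [0.3, 0.9, -0.9]
opening: 23.4
gripper_force: 15.0
```

```bash
python3 st.py; python3 - <<'E'
from m import *
o=[]
for n in("scene","top"):
    p=bot.get_image(n); u=proj(p,[bot.observe()["position"]])[0].astype(int); c=p["color"][max(u[1]-50,0):u[1]+50,max(u[0]-65,0):u[0]+65,::-1]; o.append(cv2.resize(c,(390,300),interpolation=cv2.INTER_CUBIC))
cv2.imwrite("pics/g1.png",np.hstack(o))
E
```

```text
4.4 [473.5 250.4 172.5] zaxis [ 0.007  0.004 -1.   ] closeang 37.8 open 23.4 [ 0.3  0.9 -0.9] [-0.51  0.66 -0.1   1.91  0.12  0.56 -0.03]
```

View pics/g1.png

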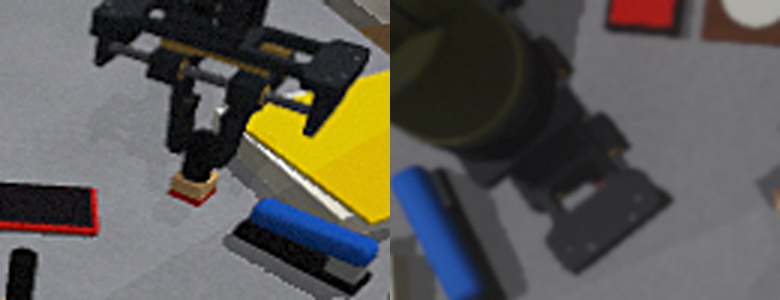

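To row units: -0.319 m / 0.4 = -0.7975, 0.148 m / 0.4 = 0.37, -43.5 degrees / 90 = -0.4833.

Emit:
move_arm:
  moves:
    - [0,[0.37,-0.7975,0],[0,0,-0.4833]]
    - [0,[0.37,-0.7975,0],[0,0,-0.4833]]
    - [0,[0.37,-0.7975,0],[0,0,-0.4833]]
    - [0,[0.37,-0.7975,0],[0,0,-0.4833]]
    - [0,[0.37,-0.7975,0],[0,0,-0.4833]]
    - [0,[0.37,-0.7975,0],[0,0,-0.4833]]
    - [0,[0.37,-0.7975,0],[0,0,-0.4833]]
    - [0,[0.37,-0.7975,0],[0,0,-0.4833]]
    - [0,[0.37,-0.7975,0],[0,0,-0.4833]]
    - [0,[0.37,-0.7975,-0.125],[0,0,-0.4833]]
    - [0,[0.37,-0.7975,-0.225],[0,0,-0.4833]]
    - [0,[0.37,-0.7975,-0.3],[0,0,-0.4833]]
    - [0,[0.37,-0.7975,-0.325],[0,0,-0.4833]]
    - [0,[0.37,-0.7975,-0.34],[0,0,-0.4833]]
    - [0,[0.37,-0.7975,-0.34],[0,0,-0.4833]]
    - [0,[0.37,-0.7975,-0.34],[0,0,-0.4833]]

```text
time: 6.5
position: [619.0, -68.5, 34.6]
tcp_rot: [-2.327, -2.11, -0.0]
contact_force: [-3.7, 0.1, 11.8]
opening: 23.3
gripper_force: 15.0
```

```bash
python3 st.py
```

```text
6.5 [619.  -68.5  34.6] zaxis [-0.  0. -1.] closeang -5.6 open 23.3 [-3.7  0.1 11.8] [ 0.02  0.97  0.02  1.7  -0.04  0.47 -0.02]
```

To row units: -0.185 m / 0.4 = -0.4625, -0.155 m / 0.4 = -0.3875, 16 degrees / 90 = 0.1778.

Emit:
move_arm:
  moves:
    - [0.5,[0,0,0.0025],[0,0,0]]
    - [0.8,[0,0,0.0025],[0,0,0]]
    - [1,[0,0,0.0025],[0,0,0]]
    - [1,[0,0,0.15],[0,0,0]]
    - [1,[0,0,0.3],[0,0,0]]
    - [1,[0,0,0.3],[0,0,0]]
    - [1,[-0.3875,-0.4625,0.25],[0,0,0.1778]]
    - [1,[-0.3875,-0.4625,0.25],[0,0,0.1778]]
    - [1,[-0.3875,-0.4625,0.25],[0,0,0.1778]]
    - [1,[-0.3875,-0.4625,0.25],[0,0,0.1778]]
    - [1,[-0.3875,-0.4625,0.25],[0,0,0.1778]]
    - [1,[-0.3875,-0.4625,0.25],[0,0,0.1778]]
    - [1,[-0.3875,-0.4625,0.25],[0,0,0.1778]]

```text
time: 8.12
position: [465.8, -253.0, 132.5]
tcp_rot: [-2.009, -2.415, -0.002]
contact_force: [0.3, 0.6, -0.9]
opening: 88.4
gripper_force: 0.0
```

```bash
python3 st.py; python3 - <<'E'
from m import *
ps=[bot.get_image(n) for n in("scene","top")]
for p,m in zip(ps,([621.7,-70.6],[618.4,-69.1])):
    M=clean(p,mask(p),m,55); 
    # handle only (board merges): dark comp
    c=p["color"].astype(int); D=(c.max(2)<42); s,ce,l=comp(D); u=proj(p,[[m[0],m[1],8+42]])[0]; k=np.argmin(np.hypot(*(ce-u).T)); print(ce[k],u,s[k,4],at_z(p,[ce[k]],8+36.5)[0]-np.r_[m,44.5])
o=[]
for p in ps:
    u=proj(p,[[620,-40,20]])[0].astype(int); c=p["color"][u[1]-50:u[1]+50,u[0]-65:u[0]+65,::-1]; o.append(cv2.resize(c,(390,300),interpolation=cv2.INTER_CUBIC))
cv2.imwrite("pics/p1.png",np.hstack(o))
E
```

```text
8.125 [ 465.8 -253.   132.5] zaxis [ 0.001  0.001 -1.   ] closeang 10.5 open 88.4 [ 0.3  0.6 -0.9] [ 0.46  0.73 -0.09  1.95  0.12  0.47  0.47]
[251.8502994  237.73053892] [250.33527925 236.42505157] 167 [-0.06538265  3.26821453  0.        ]
[266.875  123.1875] [268.08884922 123.34910293] 64 [2.38458063 2.59306641 0.        ]
```

View pics/p1.png

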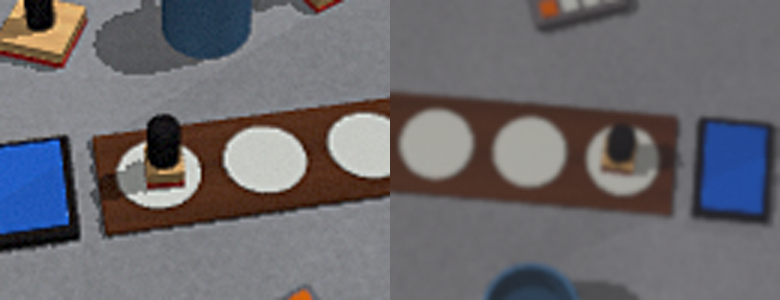

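To row units: -0.105 m / 0.4 = -0.2625, -0.09 m / 0.4 = -0.225.

Emit:
move_arm:
  moves:
    - [1,[0,0,0],[0,0,0]]
    - [1,[0,0,-0.125],[0,0,0]]
    - [1,[0,0,-0.225],[0,0,0]]
    - [1,[0,0,-0.2625],[0,0,0]]
    - [1,[0,0,-0.2625],[0,0,0]]
    - [0,[0,0,-0.2625],[0,0,0]]
    - [0,[0,0,-0.2625],[0,0,0]]
    - [0,[0,0,-0.2625],[0,0,0]]
    - [0,[0,0,-0.2625],[0,0,0]]
    - [0,[0,0,-0.2625],[0,0,0]]
    - [0,[0,0,-0.2625],[0,0,0]]
    - [0,[0,0,-0.2],[0,0,0]]
    - [0,[0,0,-0.075],[0,0,0]]
    - [0,[0,0,0.1],[0,0,0]]
    - [0,[0,0,0.1],[0,0,0]]
    - [0,[0,0,0.1],[0,0,0]]

```text
time: 10.22
position: [464.2, -254.8, 172.8]
tcp_rot: [2.013, 2.411, 0.0]
contact_force: [-0.6, 0.2, -0.3]
opening: 23.7
gripper_force: 15.0
```

```bash
python3 st.py
```

```text
10.225 [ 464.2 -254.8  172.8] zaxis [ 0. -0. -1.] closeang 10.3 open 23.7 [-0.6  0.2 -0.3] [ 0.48  0.66 -0.1   1.92  0.12  0.56  0.48]
```

To row units: 0.263 m / 0.4 = 0.6575, 0.163 m / 0.4 = 0.4075, -16 degrees / 90 = -0.1778.

Emit:
move_arm:
  moves:
    - [0,[0.4075,0.6575,0],[0,0,-0.1778]]
    - [0,[0.4075,0.6575,0],[0,0,-0.1778]]
    - [0,[0.4075,0.6575,0],[0,0,-0.1778]]
    - [0,[0.4075,0.6575,0],[0,0,-0.1778]]
    - [0,[0.4075,0.6575,0],[0,0,-0.1778]]
    - [0,[0.4075,0.6575,0],[0,0,-0.1778]]
    - [0,[0.4075,0.6575,0],[0,0,-0.1778]]
    - [0,[0.4075,0.6575,0],[0,0,-0.1778]]
    - [0,[0.4075,0.6575,0],[0,0,-0.1778]]
    - [0,[0.4075,0.6575,0],[0,0,-0.1778]]
    - [0,[0.4075,0.6575,-0.125],[0,0,-0.1778]]
    - [0,[0.4075,0.6575,-0.225],[0,0,-0.1778]]
    - [0,[0.4075,0.6575,-0.3],[0,0,-0.1778]]
    - [0,[0.4075,0.6575,-0.325],[0,0,-0.1778]]
    - [0,[0.4075,0.6575,-0.3375],[0,0,-0.1778]]
    - [0,[0.4075,0.6575,-0.3375],[0,0,-0.1778]]
    - [0,[0.4075,0.6575,-0.3375],[0,0,-0.1778]]
    - [0,[0.4075,0.6575,-0.3375],[0,0,-0.1778]]

```text
time: 12.48
position: [626.5, 7.9, 39.7]
tcp_rot: [-2.329, -2.107, 0.001]
contact_force: [-5.3, -0.2, 13.0]
opening: 23.5
gripper_force: 15.0
```

```bash
python3 st.py
```

```text
12.475 [626.5   7.9  39.7] zaxis [-0.001  0.    -1.   ] closeang -5.7 open 23.5 [-5.3 -0.2 13. ] [-0.1   0.96  0.03  1.69 -0.06  0.49 -0.14]
```

To row units: -0.172 m / 0.4 = -0.43, 0.06 m / 0.4 = 0.15, 26 degrees / 90 = 0.2889.

Emit:
move_arm:
  moves:
    - [0.5,[0,0,0.005],[0,0,0]]
    - [0.8,[0,0,0.005],[0,0,0]]
    - [1,[0,0,0.005],[0,0,0]]
    - [1,[0,0,0.15],[0,0,0]]
    - [1,[0,0,0.3],[0,0,0]]
    - [1,[0,0,0.3],[0,0,0]]
    - [1,[-0.43,0.28,0.25],[0,0,0.2889]]
    - [1,[-0.43,0.28,0.25],[0,0,0.2889]]
    - [1,[-0.43,0.28,0.25],[0,0,0.2889]]
    - [1,[-0.43,0.28,0.25],[0,0,0.2889]]
    - [1,[-0.43,0.28,0.25],[0,0,0.2889]]
    - [1,[-0.43,0.28,0.25],[0,0,0.2889]]
    - [1,[-0.43,0.28,0.25],[0,0,0.2889]]
    - [1,[-0.43,0.28,0.25],[0,0,0.2889]]

```text
time: 14.22
position: [456.2, 119.6, 137.7]
tcp_rot: [1.797, 2.576, 0.001]
contact_force: [-1.2, 0.0, 0.0]
opening: 87.9
gripper_force: 0.0
```

```bash
python3 st.py
```

```text
14.225 [456.2 119.6 137.7] zaxis [ 0.001 -0.    -1.   ] closeang 20.2 open 87.9 [-1.2  0.   0. ] [-0.33  0.67 -0.03  2.12  0.06  0.35 -0.06]
```

To row units: -0.101 m / 0.4 = -0.2525, -0.03 m / 0.4 = -0.075.

Emit:
move_arm:
  moves:
    - [1,[0,0,-0.125],[0,0,0]]
    - [1,[0,0,-0.225],[0,0,0]]
    - [1,[0,0,-0.2525],[0,0,0]]
    - [1,[0,0,-0.2525],[0,0,0]]
    - [0,[0,0,-0.2525],[0,0,0]]
    - [0,[0,0,-0.2525],[0,0,0]]
    - [0,[0,0,-0.2525],[0,0,0]]
    - [0,[0,0,-0.2525],[0,0,0]]
    - [0,[0,0,-0.2525],[0,0,0]]
    - [0,[0,0,-0.2525],[0,0,0]]
    - [0,[0,0,-0.2],[0,0,0]]
    - [0,[0,0,-0.075],[0,0,0]]
    - [0,[0,0,0.1],[0,0,0]]
    - [0,[0,0,0.1],[0,0,0]]
    - [0,[0,0,0.1],[0,0,0]]

```text
time: 16.1
position: [455.2, 120.1, 177.7]
tcp_rot: [1.795, 2.578, 0.0]
contact_force: [-0.8, -0.9, -2.1]
opening: 23.4
gripper_force: 15.0
```

```bash
python3 st.py
```

```text
16.1 [455.2 120.1 177.7] zaxis [ 0.  0. -1.] closeang 20.3 open 23.4 [-0.8 -0.9 -2.1] [-0.33  0.6  -0.05  2.09  0.06  0.46 -0.06]
```

To row units: 0.181 m / 0.4 = 0.4525, -0.131 m / 0.4 = -0.3275, -26 degrees / 90 = -0.2889.

Emit:
move_arm:
  moves:
    - [0,[0.4525,-0.08,0],[0,0,-0.2889]]
    - [0,[0.4525,-0.08,0],[0,0,-0.2889]]
    - [0,[0.4525,-0.08,0],[0,0,-0.2889]]
    - [0,[0.4525,-0.08,0],[0,0,-0.2889]]
    - [0,[0.4525,-0.08,0],[0,0,-0.2889]]
    - [0,[0.4525,-0.08,0],[0,0,-0.2889]]
    - [0,[0.4525,-0.08,0],[0,0,-0.2889]]
    - [0,[0.4525,-0.08,-0.125],[0,0,-0.2889]]
    - [0,[0.4525,-0.08,-0.225],[0,0,-0.2889]]
    - [0,[0.4525,-0.08,-0.3],[0,0,-0.2889]]
    - [0,[0.4525,-0.08,-0.32],[0,0,-0.2889]]
    - [0,[0.4525,-0.08,-0.3275],[0,0,-0.2889]]
    - [0,[0.4525,-0.08,-0.3275],[0,0,-0.2889]]
    - [0,[0.4525,-0.08,-0.3275],[0,0,-0.2889]]
    - [0,[0.4525,-0.08,-0.3275],[0,0,-0.2889]]

```text
time: 17.98
position: [635.0, 88.6, 49.3]
tcp_rot: [-2.328, -2.108, 0.002]
contact_force: [-6.2, 0.5, 14.7]
opening: 23.2
gripper_force: 15.0
```

```bash
python3 st.py
```

```text
17.975 [635.   88.6  49.3] zaxis [-0.002  0.    -1.   ] closeang -5.7 open 23.2 [-6.2  0.5 14.7] [-0.24  0.96  0.05  1.64 -0.09  0.55 -0.23]
```

To row units: -0.215 m / 0.4 = -0.5375, 0.002 m / 0.4 = 0.005, -27 degrees / 90 = -0.3.

Emit:
move_arm:
  moves:
    - [0.5,[0,0,0.005],[0,0,0]]
    - [0.8,[0,0,0.005],[0,0,0]]
    - [1,[0,0,0.005],[0,0,0]]
    - [1,[0,0,0.15],[0,0,0]]
    - [1,[0,0,0.3],[0,0,0]]
    - [1,[0,0,0.3],[0,0,0]]
    - [1,[-0.4625,-0.5375,0.3],[0,0,-0.3]]
    - [1,[-0.4625,-0.5375,0.3],[0,0,-0.3]]
    - [1,[-0.4625,-0.5375,0.3],[0,0,-0.3]]
    - [1,[-0.4625,-0.5375,0.3],[0,0,-0.3]]
    - [1,[-0.4625,-0.5375,0.3],[0,0,-0.3]]
    - [1,[-0.4625,-0.5375,0.25],[0,0,-0.3]]
    - [1,[-0.4625,-0.5375,0.25],[0,0,-0.3]]
    - [1,[-0.4625,-0.5375,0.25],[0,0,-0.3]]
    - [1,[-0.4625,-0.5375,0.25],[0,0,-0.3]]
  squeeze: 25

```text
time: 19.85
position: [451.9, -126.4, 147.0]
tcp_rot: [2.756, 1.508, 0.001]
contact_force: [0.4, 0.9, 0.1]
opening: 88.1
gripper_force: 0.0
```

```bash
python3 st.py; python3 - <<'E'
from m import *
o=[]
for n in("scene","top"):
    p=bot.get_image(n)
    u=proj(p,[[620,30,20]])[0].astype(int); c=p["color"][u[1]-60:u[1]+60,u[0]-78:u[0]+78,::-1]; o.append(cv2.resize(c,(390,300),interpolation=cv2.INTER_CUBIC))
cv2.imwrite("pics/p3.png",np.hstack(o))
E
```

```text
19.85 [ 451.9 -126.4  147. ] zaxis [ 0.001 -0.    -1.   ] closeang -32.6 open 88.1 [0.4 0.9 0.1] [ 0.11  0.66  0.11  2.12 -0.18  0.37 -0.21]
```

View pics/p3.png

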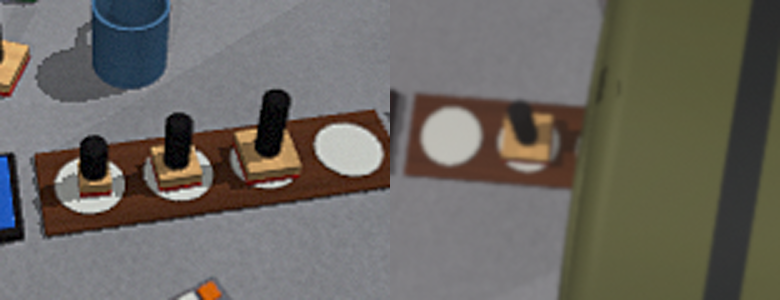

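To row units: -0.097 m / 0.4 = -0.2425, -0.085 m / 0.4 = -0.2125.

Emit:
move_arm:
  moves:
    - [1,[0,0,-0.125],[0,0,0]]
    - [1,[0,0,-0.2125],[0,0,0]]
    - [1,[0,0,-0.2425],[0,0,0]]
    - [1,[0,0,-0.2425],[0,0,0]]
    - [0,[0,0,-0.2425],[0,0,0]]
    - [0,[0,0,-0.2425],[0,0,0]]
    - [0,[0,0,-0.2425],[0,0,0]]
    - [0,[0,0,-0.2425],[0,0,0]]
    - [0,[0,0,-0.2425],[0,0,0]]
    - [0,[0,0,-0.2425],[0,0,0]]
    - [0,[0,0,-0.2],[0,0,0]]
    - [0,[0,0,-0.075],[0,0,0]]
    - [0,[0,0,0.075],[0,0,0]]
    - [0,[0,0,0.15],[0,0,0]]
    - [0,[0,0,0.15],[0,0,0]]
    - [0,[0,0,0.15],[0,0,0]]

```text
time: 21.95
position: [450.5, -126.4, 205.7]
tcp_rot: [-2.755, -1.506, 0.002]
contact_force: [0.3, 0.3, -2.0]
opening: 22.7
gripper_force: 25.0
```

```bash
python3 st.py
```

```text
21.95 [ 450.5 -126.4  205.7] zaxis [-0.002  0.001 -1.   ] closeang -32.7 open 22.7 [ 0.3  0.3 -2. ] [ 0.07  0.55  0.16  2.07 -0.16  0.53 -0.22]
```

To row units: 0.294 m / 0.4 = 0.735, -0.147 m / 0.4 = -0.3675, 27 degrees / 90 = 0.3.

Emit:
move_arm:
  moves:
    - [0,[0.48,0.735,0],[0,0,0.3]]
    - [0,[0.48,0.735,0],[0,0,0.3]]
    - [0,[0.48,0.735,0],[0,0,0.3]]
    - [0,[0.48,0.735,0],[0,0,0.3]]
    - [0,[0.48,0.735,0],[0,0,0.3]]
    - [0,[0.48,0.735,0],[0,0,0.3]]
    - [0,[0.48,0.735,0],[0,0,0.3]]
    - [0,[0.48,0.735,0],[0,0,0.3]]
    - [0,[0.48,0.735,0],[0,0,0.3]]
    - [0,[0.48,0.735,0],[0,0,0.3]]
    - [0,[0.48,0.735,-0.125],[0,0,0.3]]
    - [0,[0.48,0.735,-0.25],[0,0,0.3]]
    - [0,[0.48,0.735,-0.325],[0,0,0.3]]
    - [0,[0.48,0.735,-0.355],[0,0,0.3]]
    - [0,[0.48,0.735,-0.3675],[0,0,0.3]]
    - [0,[0.48,0.735,-0.3675],[0,0,0.3]]
    - [0,[0.48,0.735,-0.3675],[0,0,0.3]]
    - [0,[0.48,0.735,-0.3675],[0,0,0.3]]

```text
time: 24.2
position: [641.0, 165.9, 64.1]
tcp_rot: [-2.329, -2.105, 0.006]
contact_force: [-11.8, -2.3, 26.0]
opening: 23.2
gripper_force: 25.1
```

```bash
python3 st.py
```

```text
24.2 [641.  165.9  64.1] zaxis [-0.005 -0.001 -1.   ] closeang -5.8 open 23.2 [-11.8  -2.3  26. ] [-0.36  0.96  0.07  1.56 -0.09  0.62 -0.34]
```

To row units: 0.003 m / 0.4 = 0.0075.

Emit:
move_arm:
  moves:
    - [0,[0,0,0.0075],[0,0,0]]
    - [0,[0,0,0.0075],[0,0,0]]
    - [0,[0,0,0.0075],[0,0,0]]

```text
time: 24.58
position: [644.8, 167.3, 64.1]
tcp_rot: [2.329, 2.107, 0.004]
contact_force: [-0.5, 0.3, 6.8]
opening: 23.1
gripper_force: 25.0
```

```bash
python3 st.py; python3 - <<'E'
from m import *
o=[]
for n in("scene","top"):
    p=bot.get_image(n)
    u=proj(p,[[630,140,40]])[0].astype(int); c=p["color"][u[1]-50:u[1]+50,u[0]-65:u[0]+65,::-1]; o.append(cv2.resize(c,(390,300),interpolation=cv2.INTER_CUBIC))
cv2.imwrite("pics/p4.png",np.hstack(o))
E
```

```text
24.575 [644.8 167.3  64.1] zaxis [ 0.003  0.001 -1.   ] closeang -5.7 open 23.1 [-0.5  0.3  6.8] [-0.36  0.96  0.07  1.56 -0.09  0.62 -0.34]
```

View pics/p4.png

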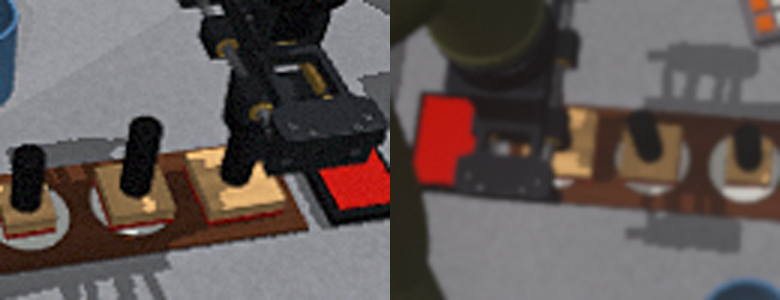

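Emit:
move_arm:
  moves:
    - [0.5,[0,0,0.005],[0,0,0]]
    - [0.8,[0,0,0.005],[0,0,0]]
    - [1,[0,0,0.005],[0,0,0]]
    - [1,[0,0,0.005],[0,0,0]]
    - [1,[0,0,0.15],[0,0,0]]
    - [1,[0,0,0.3],[0,0,0]]
    - [1,[0,0,0.3],[0,0,0]]
    - [1,[-0.5,0.75,0.375],[0,0,0]]
    - [1,[-0.5,0.75,0.375],[0,0,0]]
    - [1,[-0.5,0.75,0.375],[0,0,0]]
    - [1,[-0.5,0.75,0.375],[0,0,0]]
    - [1,[-0.5,0.75,0.375],[0,0,0]]
    - [1,[-0.5,0.75,0.375],[0,0,0]]
    - [1,[-0.5,0.75,0.375],[0,0,0]]
    - [1,[-0.5,0.75,0.375],[0,0,0]]

```text
time: 26.55
position: [443.6, 465.9, 211.7]
tcp_rot: [2.329, 2.106, -0.003]
contact_force: [0.2, -0.9, 0.1]
opening: 87.8
gripper_force: 0.0
```

```bash
python3 st.py; cat > chk.py <<'E'
from m import *
ps=[bot.get_image(n) for n in("scene","top")]
MK=[[[621.7,-70.6],[630,8.5],[637.6,87.9],[645.8,167.1]],[[618.4,-69.1],[626.3,10.3],[634.3,89.8],[641.9,169.3]]]
O=[p["color"][:,:,::-1].copy() for p in ps]
for i,(w,H) in enumerate(((28,55),(38,70),(48,85),(58,100))):
    for j,p in enumerate(ps):
        c=p["color"].astype(int); m=(c.max(2)<42)|((c[...,0]-c[...,2]>30)&(c[...,0]>140)) # wood, black; red rubber dropped below
        hsv=cv2.cvtColor(p["color"],cv2.COLOR_RGB2HSV).astype(int); red=((hsv[...,0]<6)|(hsv[...,0]>174))&(hsv[...,1]>150)&(hsv[...,2]>90)
        m=m|red; m=cv2.morphologyEx(m.astype(np.uint8),cv2.MORPH_OPEN,np.ones((2,2)))>0
        m=clean(p,m,MK[j][i],H)
        r=fit([p],[m],MK[j][i],w,H,z0=8,free=False)
        print(i+1,j,(r.x[:2]-MK[j][i]).round(1),r.x[2].round(2),round(r.fun),int(m.sum()))
        s=sil(p,*r.x[:2],8,r.x[2],w,H,1); cs,_=cv2.findContours(s,0,2); cv2.drawContours(O[j],cs,-1,(0,255,0),1)
import sys
cv2.imwrite(f"pics/{sys.argv[1]}.png",np.vstack([cv2.resize(O[0][170:270,190:430],None,fx=3,fy=3,interpolation=0),cv2.resize(O[1][75:165,100:340],None,fx=3,fy=3,interpolation=0)]))
E
python3 chk.py c1
```

```text
26.55 [443.6 465.9 211.7] zaxis [-0.    -0.002 -1.   ] closeang -5.7 open 87.8 [ 0.2 -0.9  0.1] [-0.96  0.75  0.15  1.54 -0.13  0.86 -0.86]
1 0 [-8.3  8.3] -0.18 128 183
1 1 [-1.9 -3.7] 1.37 116 66
2 0 [-8.8  3. ] 1.43 188 294
2 1 [-0.5 -2.6] 1.59 141 155
3 0 [-4.9  3.8] 1.04 316 361
3 1 [-3.9 -1.7] 1.12 237 214
4 0 [-5.   5.7] -0.06 318 601
4 1 [-1.1 -4.6] 1.18 320 328
```

View pics/c1.png

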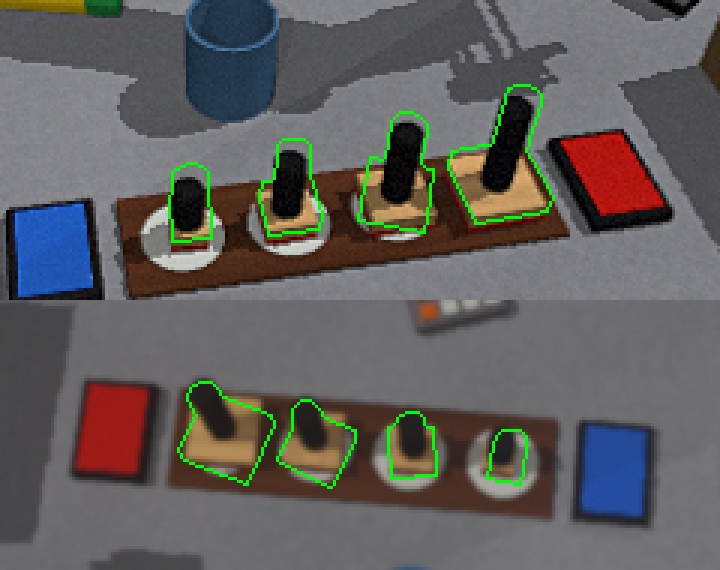

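```bash
cat > chk2.py <<'E'
from m import *
import sys
ps=[bot.get_image(n) for n in("scene","top")]
MK=[[[621.7,-70.6],[630,8.5],[637.6,87.9],[645.8,167.1]],[[618.4,-69.1],[626.3,10.3],[634.3,89.8],[641.9,169.3]]]
O=[cv2.resize(p["color"][:,:,::-1],None,fx=3,fy=3,interpolation=0) for p in ps]
for i,(w,H) in enumerate(((28,55),(38,70),(48,85),(58,100))):
    for j,p in enumerate(ps):
        c=p["color"].astype(int); D=(c.max(2)<[42,52][j])
        s,ce,l=comp(cv2.morphologyEx(D.astype(np.uint8),cv2.MORPH_OPEN,np.ones((3,3))))
        u=proj(p,[[*MK[j][i],8+18+(H-18)/2]])[0]; k=np.argmin(np.hypot(*(ce-u).T)); m=l==k+1
        x0,y0=u.astype(int)-30
        def cyl(v):
            P=[[v[0]+12*np.cos(q),v[1]+12*np.sin(q),z] for q in a for z in(26,8+H)]
            im=np.zeros((1536,2048),np.uint8); cv2.fillConvexPoly(im,cv2.convexHull(((proj(p,P)+.5)*4-.5).round().astype(np.int32)),255)
            return cv2.resize(im,(512,384),interpolation=cv2.INTER_AREA)/255.
        f=lambda v:np.abs(cyl(v)-m)[y0:y0+60,x0:x0+60].sum()
        r=min((minimize(f,[MK[j][i][0]+dx,MK[j][i][1]+dy],method="Nelder-Mead",options=dict(initial_simplex=np.array([MK[j][i]]*3)+[[dx,dy],[dx+6,dy],[dx,dy+6]],xatol=.1,fatol=.2)) for dx in(-4,4) for dy in(-4,4)),key=lambda r:r.fun)
        print(i+1,j,(r.x-MK[j][i]).round(1),round(r.fun),int(m.sum()))
        for col,xy in(((0,255,0),r.x),):
            sl=sil(p,*xy,8,-.1,w,H,3); cs,_=cv2.findContours(sl,0,2); cv2.drawContours(O[j],cs,-1,col,1)
cv2.imwrite(f"pics/{sys.argv[1]}.png",np.vstack([O[0][510:810,600:1290],O[1][240:490,310:1000]]))
E
python3 chk2.py c2
```

```text
1 0 [-0.6  3.5] 39 166
1 1 [3.1 3.5] 43 81
2 0 [-1.5 -2.5] 50 208
2 1 [ 0.3 -2.3] 49 100
3 0 [-0.8 -0. ] 54 262
3 1 [-0.3 -1.1] 56 124
4 0 [ 0.4 -1.7] 63 319
4 1 [ 1.4 -4.5] 65 157
```

View pics/c2.png

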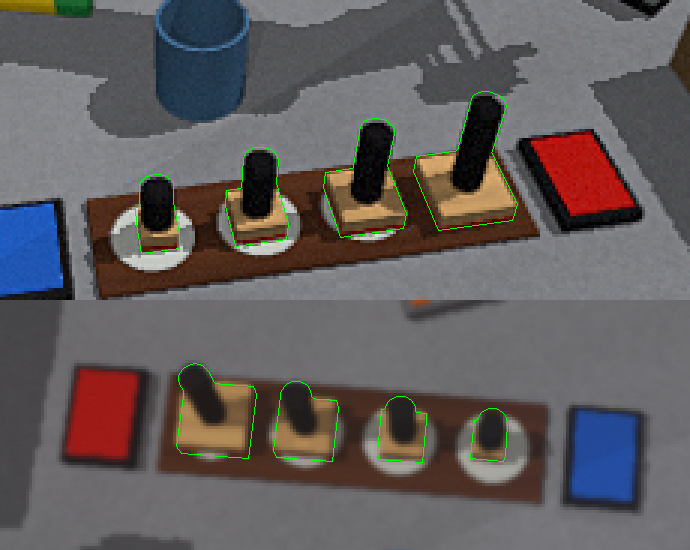

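```bash
python3 -c "
from rig import bot
print(bot.job_done())"
```

```text
the job is handed in; nothing more can be done
None
```

The job is handed in: all four stamps stand upright on their marks, largest next to the red pad down to smallest at the other end. The final check put each within about 5 mm of its mark's centre, the mug was not touched, and it took about 27 s of the 102 s allowed.

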